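# Sort the polished table silver into its stock trays

## Task

The five polished pieces scattered on the bench in front of the robot are to go into stock: put each one into the tray that already holds a piece of its kind (napkin ring, knife rest or salt dish). Set every piece down, do not drop it, so that it stands upright on the tray's floor and not on the rim or on another piece, and leave the jar and the hammer where they are.

Things in the scene. Friction and masses are not known exactly. Their poses are not given: they have to be found in the camera images.
- ring_a: Round silver-coloured napkin ring, a short plain open tube: outer diameter 42, inner 36, 30 tall, about 0.06 kg, standing on end, so from above a circle with a hole through it. Origin: centre of its underside; z up along the tube. ring_b is identical, the two are interchangeable. Sizes in mm.
- ring_b: Round silver-coloured napkin ring, a short plain open tube: outer diameter 42, inner 36, 30 tall, about 0.06 kg, standing on end, so from above a circle with a hole through it. Origin: centre of its underside; z up along the tube. ring_a is identical, the two are interchangeable. Sizes in mm.
- rest_a: Silver-coloured knife rest: a round bar, diameter 10, with an X-shaped cross at each end; 80 long over all (own x), 24 wide (y), 27 tall, about 0.07 kg. It stands on the lower arms of the crosses, bar axis 13.4 above the surface; the bar is bare for the 66 between the crosses. Origin: centre of its underside; z up. rest_b is identical, the two are interchangeable. Sizes in mm.
- rest_b: Silver-coloured knife rest: a round bar, diameter 10, with an X-shaped cross at each end; 80 long over all (own x), 24 wide (y), 27 tall, about 0.07 kg. It stands on the lower arms of the crosses, bar axis 13.4 above the surface; the bar is bare for the 66 between the crosses. Origin: centre of its underside; z up. rest_a is identical, the two are interchangeable. Sizes in mm.
- dish: round silver-coloured salt dish, a low straight-sided cup with a closed floor, open at the top: outer diameter 60 (the lowest 4 taper in to 52), 24 tall, wall 3, about 0.09 kg, standing upright. Origin: centre of its underside; z up. Sizes in mm.
- tray_rings: Fixed shallow tray, pale wooden rim, dark lining: 120 (own x) by 190 (own y), rim 6 thick, 13 high, floor 5 above the bench. Origin: centre of its underside, z up. The three trays look alike and differ by the one piece already in each: here a napkin ring, its centre about 60 from the middle towards own -y; the rest is empty. Sizes in mm.
- tray_rests: Fixed shallow tray, pale wooden rim, dark lining: 120 (own x) by 190 (own y), rim 6 thick, 13 high, floor 5 above the bench. Origin: centre of its underside, z up. The three trays look alike and differ by the one piece already in each: here a knife rest lying across the tray (along own x), its centre about 60 from the middle towards own -y; the rest is empty. Sizes in mm.
- tray_dishes: Fixed shallow tray, pale wooden rim, dark lining: 120 (own x) by 190 (own y), rim 6 thick, 13 high, floor 5 above the bench. Origin: centre of its underside, z up. The three trays look alike and differ by the one piece already in each: here a salt dish, its centre about 52 from the middle towards own -y; the rest is empty. Sizes in mm.
- jar: bystander: loose amber glass jar with a dark lid, diameter 54, 65 tall, standing to one side of the work. Origin: centre of its underside. Sizes in mm.
- hammer: bystander: loose hammer with a wooden handle, 240 long, lying to one side of the work, handle towards the robot (own -x). Origin: under the middle of its length. Sizes in mm.

How it is judged:
At the end, for the whole second after the job is handed in: Both napkin rings in the tray with the napkin ring, both knife rests in the tray with the knife rest and the dish in the tray with the salt dish: each with its underside within 4 mm of the tray's floor, upright within 0.12 rad, inside the rim, released and at rest (under 0.02 m/s) (x of ring_a in the frame of tray_rings between -0.054 and 0.054 m and y of ring_a in the frame of tray_rings between -0.089 and 0.089 m and z of ring_a in the frame of tray_rings between 0.002 and 0.009 m and angle between each of ring_a, ring_b, rest_a, rest_b, dish's own z axis and vertical below 0.12 rad and linear speed of each of ring_a, ring_b, rest_a, rest_b, dish below 0.02 m/s and x of ring_b in the frame of tray_rings between -0.054 and 0.054 m and y of ring_b in the frame of tray_rings between -0.089 and 0.089 m and z of ring_b in the frame of tray_rings between 0.002 and 0.009 m and x of rest_a in the frame of tray_rests between -0.054 and 0.054 m and y of rest_a in the frame of tray_rests between -0.089 and 0.089 m and z of rest_a in the frame of tray_rests between 0.002 and 0.009 m and x of rest_b in the frame of tray_rests between -0.054 and 0.054 m and y of rest_b in the frame of tray_rests between -0.089 and 0.089 m and z of rest_b in the frame of tray_rests between 0.002 and 0.009 m and x of dish in the frame of tray_dishes between -0.054 and 0.054 m and y of dish in the frame of tray_dishes between -0.089 and 0.089 m and z of dish in the frame of tray_dishes between 0.002 and 0.009 m); the robot touches nothing.
It fails at once if a piece is dropped: it falls free of the fingers faster than 0.8 m/s (a drop of more than about 33 mm) ((linear speed of ring_a above 0.8 m/s and contact force between the fingers and ring_a below 0.02 N) or (linear speed of ring_b above 0.8 m/s and contact force between the fingers and ring_b below 0.02 N) or (linear speed of rest_a above 0.8 m/s and contact force between the fingers and rest_a below 0.02 N) or (linear speed of rest_b above 0.8 m/s and contact force between the fingers and rest_b below 0.02 N) or (linear speed of dish above 0.8 m/s and contact force between the fingers and dish below 0.02 N)).
It fails at once if the jar or the hammer is moved by more than 20 mm (distance of any of jar, hammer from where it was at the start of the episode above 0.02 m).
It also fails if it takes over 106 s, if anything falls off the work surface, if the arm or the gripper's body presses on something with over 40 N, if the wrist force passes 120 N, or if a joint passes its speed limit or range.

## Robot

A 6-joint arm with a two-finger parallel gripper is mounted at the origin on the work surface. World frame = base frame: x ahead of the robot, y to its left, z up, the work surface at z = 0. Lengths are in m, angles in rad, forces in N, time in s.
With the tool pointing down it reaches from about 0.375 to 0.925 m from the base axis. Payload 5.7 kg.
Tool frame: the origin (TCP) lies midway between the tips of the shut fingers; the grasp point (between the pads) lies behind it (arm.grip_depth is the z of the grasp point in the tool frame, in m); z points along the fingers, y is the line along which they close (so a half turn about z gives the same grasp; the last joint's range is limited). The gripper opens to 88 mm and grips with 3 to 60 N. Pads are 20 mm wide; open, the fingers measure 115 mm over their backs; the gripper's body (75 mm by 178 mm) begins 61 mm behind the grasp point.
Start: joints at [1.039, 0.359, 1.51, -0, 1.272, -0.115], TCP at [0.243, 0.549, 0.223] pointing down, gripper open.
Joint ranges: [-2.97, 2.97], [-1.01, 2.36], [0.21, 2.38], [-0.96, 4.11], [0.2, 2.71], [-2.98, 2.98]. Speed limits (rad/s): [2.39, 2.39, 3.14, 3.14, 3.14, 3.14].

## Interface

Orientations are given as a 3x3 rotation matrix whose columns are the frame's x, y, z axes.
In Python, from rig import monitor, cams, hand_in, arm gives the robot as it stands. The module is installed in compiled form; this text tells all that it offers.
- The arm moves only by the shell command python3 -m pendant 'ROWS'. ROWS is JSON, a list of rows, each an object with "gripper": the opening, from 0 (shut) to 1 (fully open); "offset": the shift along the tool's x, y, z in mm, a list of three; "dr": the turn, a rotation vector about the tool's x, y, z in degrees, a list of three. In form: [{"gripper": gripper, "offset": [dx, dy, dz], "dr": [rx, ry, rz]}, ...]. A call has 1 to 20 rows; each row shifts and turns the commanded pose from where the row before left it, along the tool's axes as they then stand; what a row does not reach is not made up. A row lasts 1/10 s, in which the tool goes at most 50 mm and 8.59 degrees, less where a joint would pass 70% of its speed; a pose out of reach is approached as far as the arm can. A call with a gripper value outside its range is refused whole. The fingers move at their own pace and stop on an object; the grip force is fixed at half the most. Time passes only in rows, so rows that do not move let the fingers close. It gives the time, the measured TCP pose, the force, the opening and the grip force at its end, in the units of the state.
- monitor.get_obs(): the state, without advancing time (a new reading comes with each control period).
- cams.snapshot(name): name is "side" or "top" or "wrist"; returns (picture, depth): 384x512x3 uint8, blue, green, red; 384x512 float32, m along the optical axis (not along the pixel's ray), 0 where there is no reading.
- cams.calibration(name): a dict with "fov_y" (degrees; the focal length in pixels is half the picture's height over the tangent of half this angle, whatever the lens; pixels are square), "cx", "cy" (the principal point, pixels), "R" (3x3) and "t" (3): a world point X has camera coordinates R X + t; the wrist camera has in their place "mount" (4x4, takes a point from camera to tool coordinates, whose origin is the TCP and whose axes are the flange's). Camera axes: x right, y down, z forward; pixel columns grow to the right and rows downward; lengths in m; the calibration is good to about 2 mm. A picture is of the moment at which its call begins: read the wrist's pose just before it. calibration takes no time and is no camera call.
- hand_in(): hands the job in; it is judged then, once.
The state is a dict: "time_s": time; "q": joint angles; "qvel": joint speeds; "effort": joint torques, N m; "eef_pos": TCP position; "tcp_rot": TCP orientation; "ft_force": force on the tool from outside, world axes, zero at the start; "moment": the same for the moment, N m; "gripper_width": finger opening in m; "grip_force": force on a finger pad.
Only numpy, scipy, OpenCV 4.12 (cv2) and the standard library are available. Lean on these libraries where they do the work, as an engineer would, in place of code of your own. Each camera call takes 0.05 s, during which the arm holds its last target. There are 200 camera calls.

## Working session

There is one attempt and no reset: what is moved stays moved. The work goes in short steps, Python scripts to look and compute and a shell command to move; the robot and the scene stay as the last step left them, time stands still between calls to the robot, and variables do not carry over. Pictures are saved under pics/ and viewed, at most 14 in all, crops included, and the job is handed in when it is done.

```bash
mkdir -p pics; python3 - <<'E'
from rig import monitor, cams, arm
import cv2,numpy as np
o=monitor.get_obs(); print(o['time_s'],o['eef_pos'],np.round(o['tcp_rot'],3).tolist(),o['gripper_width'],arm.grip_depth)
for n in ['top','side']:
    im,d=cams.snapshot(n); cv2.imwrite(f'pics/{n}0.png',im); np.save(f'{n}0.npy',d)
    c=cams.calibration(n); print(n,c, d[d>0].min(),d.max(),(d==0).sum())
print(cams.calibration('wrist'))
E
```

```text
0.0 [0.24255405 0.54804035 0.22182158] [[-0.914, 0.405, -0.001], [0.405, 0.914, -0.002], [0.0, -0.002, -1.0]] 0.08765088743416054 -0.0187
top {'fov_y': 54.49162152405209, 'cx': 255.04511237246913, 'cy': 193.72821042978632, 'R': array([[ 0.00576547, -0.99998279, -0.00108988],
       [-0.99140506, -0.00557355, -0.13070939],
       [ 0.13070106,  0.00183411, -0.99142013]]), 't': array([-0.01745013,  0.51930179,  0.94784021])} 0.74685895 1.9113157 759
side {'fov_y': 53.13633190496406, 'cx': 252.49141735499202, 'cy': 195.16430098387153, 'R': array([[ 0.69303042, -0.72090112,  0.00322686],
       [-0.37632591, -0.36558738, -0.85130763],
       [ 0.61488832,  0.58876773, -0.52465695]]), 't': array([-0.33525924,  0.22015003,  0.77024029])} 0.5316659 3.202528 753
{'fov_y': 58.98323961085781, 'cx': 254.35960142786843, 'cy': 188.27877598484793, 'mount': array([[-4.93344872e-04, -9.59240034e-01, -2.82592133e-01,
         7.70841362e-02],
       [ 9.99999877e-01, -4.85808234e-04, -9.67405014e-05,
        -2.59797993e-04],
       [-4.44882234e-05, -2.82592146e-01,  9.59240156e-01,
        -1.62521850e-01],
       [ 0.00000000e+00,  0.00000000e+00,  0.00000000e+00,
         1.00000000e+00]])}
```

View pics/top0.png

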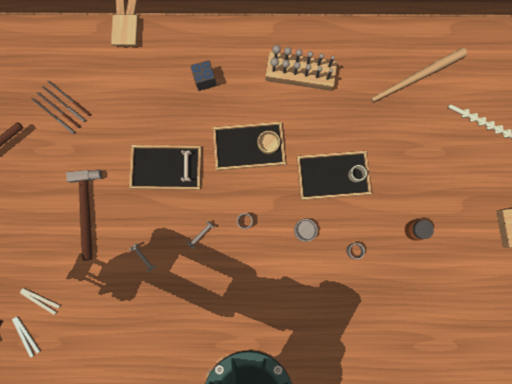

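View pics/side0.png

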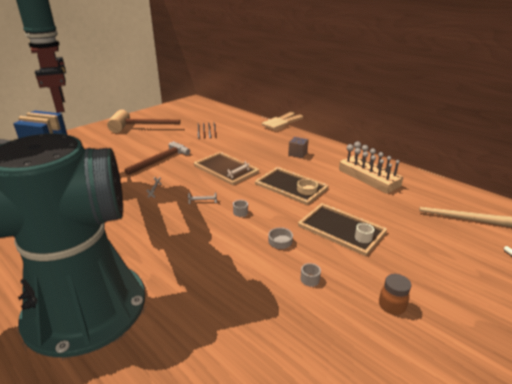

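The top view shows the knife rests at (141,256) and (203,233), rings at (246,221) and (357,250), and the dish at (307,230). The trays are rests (166,167), dishes (249,145) and rings (334,175). The hammer is on the left and the jar at (421,229).

```bash
cat > h.py <<'E'
import cv2,numpy as np
from rig import cams
def ray(c,uv):
    f=192/np.tan(np.radians(c['fov_y']/2)); return np.array([(uv[0]-c['cx'])/f,(uv[1]-c['cy'])/f,1.])
def onz(n,uv,z):
    c=cams.calibration(n);R=c['R'];C=-R.T@c['t'];d=R.T@ray(c,uv)
    return C+d*(z-C[2])/d[2]
def heights(n,dep):
    c=cams.calibration(n);v,u=np.mgrid[0:384,0:512]
    f=192/np.tan(np.radians(c['fov_y']/2))
    P=np.stack([(u-c['cx'])/f*dep,(v-c['cy'])/f*dep,dep],-1)-c['t']
    return P@c['R']
E
python3 - <<'E'
from h import *
im=cv2.imread('pics/top0.png');d=np.load('top0.npy')
W=heights('top',d);sat=cv2.cvtColor(im,cv2.COLOR_BGR2HSV)[...,1]
print('bench z',np.median(W[280:300,380:480,2]))
for nm,(u,v),z in [('restA',(143,256),.0134),('restB',(203,233),.0134),('ring1',(246,221),.015),('dish',(307,230),.012),('ring2',(357,250),.015),('jar',(421,229),.03)]:
    s=np.s_[v-20:v+21,u-22:u+23]
    m=(sat[s]<95).astype(np.uint8); n,l,st,ce=cv2.connectedComponentsWithStats(m)
    k=1+st[1:,4].argmax(); mm=(l==k)
    c=max(cv2.findContours(mm.astype(np.uint8),0,2)[0],key=cv2.contourArea)
    (cx,cy),r=cv2.minEnclosingCircle(c); rr=cv2.minAreaRect(c)
    P=W[s][(W[s][...,2]>.008)&(d[s]>0)]
    top=P[P[:,2]>P[:,2].max()-.008]
    print(nm,st[k],'circ',round(cx+u-22,1),round(cy+v-20,1),round(r,1),'world',onz('top',(cx+u-22,cy+v-20),z).round(4),'depth: n',len(P),'zmax',P[:,2].max().round(4),'mid',((P.min(0)+P.max(0))/2).round(4),'ext',np.ptp(P,0).round(4))
    X=top[:,:2]-top[:,:2].mean(0);w,V=np.linalg.eigh(X.T@X); print('   axis deg',np.degrees(np.arctan2(V[1,1],V[0,1])).round(1), 'rect', [np.round(x,1) for x in rr])
# trays: rim by colour
hsv=cv2.cvtColor(im,cv2.COLOR_BGR2HSV)
m=((hsv[...,2]<60)).astype(np.uint8)
m[:110]=0;m[215:]=0
m=cv2.morphologyEx(m,cv2.MORPH_CLOSE,np.ones((3,3)))
for c in cv2.findContours(m,0,2)[0]:
    if cv2.contourArea(c)>1000:
        b=cv2.boxPoints(cv2.minAreaRect(c)); w=np.array([onz('top',p,.005) for p in b])
        e=w[1]-w[0],w[2]-w[1]
        print('tray',w.mean(0).round(4),[(np.linalg.norm(x).round(4),np.degrees(np.arctan2(x[1],x[0])).round(1)) for x in e])
cv2.imwrite('pics/top0z.png',cv2.resize(im[110:280,110:390],(800,486),interpolation=cv2.INTER_CUBIC))
E
```

```text
bench z -0.0004716752732590605
restA [  8   8  27  28 160] circ 142.0 257.0 15.8 world [0.3525 0.282  0.0134] depth: n 152 zmax 0.0282 mid [0.3531 0.2807 0.0181] ext [0.0718 0.0667 0.0202]
   axis deg -139.2 rect [array([21. , 21.1]), array([30.5, 10.1]), np.float64(51.0)]
restB [  6   8  27  28 159] circ 200.0 234.5 15.7 world [0.4123 0.1309 0.0134] depth: n 140 zmax 0.0288 mid [0.4123 0.1293 0.0189] ext [0.0708 0.0673 0.0198]
   axis deg 138.0 rect [array([19. , 21.5]), array([ 8.5, 30.6]), np.float64(43.6)]
ring1 [13 12 16 16 94] circ 244.3 220.6 8.1 world [0.4497 0.0137 0.015 ] depth: n 68 zmax 0.0335 mid [0.4492 0.0128 0.021 ] ext [0.0396 0.0396 0.025 ]
   axis deg 65.2 rect [array([20.5, 19.5]), array([15., 15.]), np.float64(90.0)]
dish [  9   9  24  23 428] circ 305.5 229.5 11.9 world [ 0.4271 -0.1492  0.012 ] depth: n 113 zmax 0.0276 mid [ 0.4268 -0.1492  0.0178] ext [0.0551 0.0586 0.0195]
   axis deg 85.9 rect [array([20.5, 20. ]), array([22., 23.]), np.float64(90.0)]
ring2 [ 12  13  18  16 141] circ 355.5 250.5 9.2 world [ 0.3727 -0.2797  0.015 ] depth: n 116 zmax 0.0344 mid [ 0.3727 -0.2782  0.0213] ext [0.0393 0.0399 0.0262]
   axis deg 156.6 rect [array([20.5, 20.5]), array([15., 17.]), np.float64(90.0)]
jar [ 14  11  21  19 311] circ 423.0 229.0 10.2 world [ 0.4295 -0.4535  0.03  ] depth: n 483 zmax 0.0686 mid [ 0.4287 -0.4392  0.0385] ext [0.0505 0.0499 0.0603]
   axis deg 125.8 rect [array([24., 20.]), array([18., 20.]), np.float64(90.0)]
tray [ 0.5772 -0.2283  0.005 ] [(np.float64(0.1751), np.float64(-85.2)), (np.float64(0.1031), np.float64(-177.5))]
tray [0.596 0.234 0.005] [(np.float64(0.1737), np.float64(-89.7)), (np.float64(0.1004), np.float64(-178.5))]
tray [0.6581 0.0045 0.005 ] [(np.float64(0.1749), np.float64(-84.7)), (np.float64(0.1024), np.float64(-175.4))]
```

View pics/top0z.png

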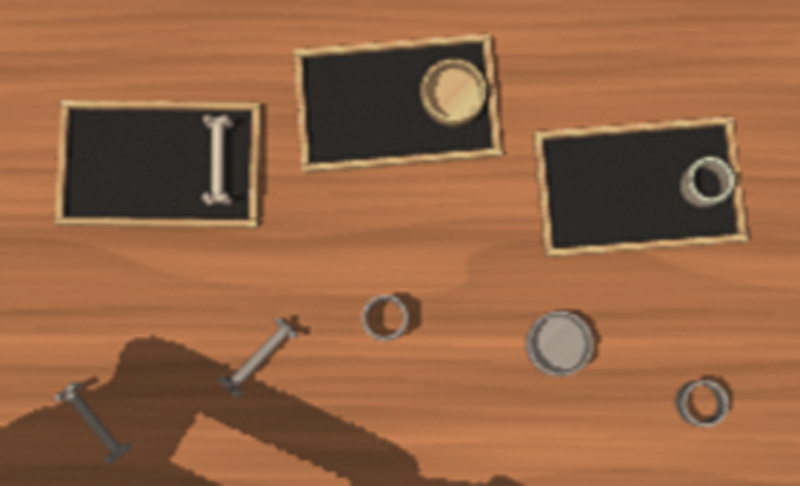

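```bash
cat > plan.py <<'E'
import sys,numpy as np
from rig import monitor
x,y,z=map(float,sys.argv[1:4]);o=monitor.get_obs();R=np.array(o['tcp_rot']);p=np.array(o['eef_pos'])
t=R.T@(np.array([x,y,z])-p)*1000;yaw=np.degrees(np.arctan2(R[1,1],R[0,1]))
print('t',o['time_s'],'pos',p.round(4),'yaw',yaw.round(1),'tilt',R[:2,2].round(4),'q',np.round(o['q'],2),'OFFSET mm',t.round(1))
if len(sys.argv)>4:
    d=(float(sys.argv[4])-yaw+180)%360-180;print('DR z total',(-d).round(1))
    a=np.radians(float(sys.argv[4]));Rn=np.array([[-np.sin(a),np.cos(a),0],[np.cos(a),np.sin(a),0],[0,0,-1]])
    print('offset if turned first',(Rn.T@(np.array([x,y,z])-p)*1000).round(1))
E
python3 plan.py .353 .281 .13 130.8
```

```text
t 0.1 pos [0.2426 0.5481 0.2219] yaw 66.1 tilt [-0.0008 -0.0014] q [ 1.04  0.36  1.51  0.    1.27 -0.12] OFFSET mm [-209.1 -199.4   92.2]
DR z total -64.7
offset if turned first [  91.  -274.4   91.9]
```

```bash
python3 -m pendant '[{"gripper":0.6,"offset":[-26,-25,11],"dr":[0,0,0]},{"gripper":0.6,"offset":[-26,-25,11],"dr":[0,0,0]},{"gripper":0.6,"offset":[-26,-25,11],"dr":[0,0,0]},{"gripper":0.6,"offset":[-26,-25,12],"dr":[0,0,0]},{"gripper":0.6,"offset":[-26,-25,12],"dr":[0,0,0]},{"gripper":0.6,"offset":[-26,-25,12],"dr":[0,0,0]},{"gripper":0.6,"offset":[-26,-25,11],"dr":[0,0,0]},{"gripper":0.6,"offset":[-26,-25,11],"dr":[0,0,0]},{"gripper":0.6,"offset":[0,0,0],"dr":[0,0,-8]},{"gripper":0.6,"offset":[0,0,0],"dr":[0,0,-8]},{"gripper":0.6,"offset":[0,0,0],"dr":[0,0,-8]},{"gripper":0.6,"offset":[0,0,0],"dr":[0,0,-8]},{"gripper":0.6,"offset":[0,0,0],"dr":[0,0,-8]},{"gripper":0.6,"offset":[0,0,0],"dr":[0,0,-8]},{"gripper":0.6,"offset":[0,0,0],"dr":[0,0,-8]},{"gripper":0.6,"offset":[0,0,0],"dr":[0,0,-8]},{"gripper":0.6,"offset":[0,0,0],"dr":[0,0,0]},{"gripper":0.6,"offset":[0,0,0],"dr":[0,0,0]}]'
cat >> h.py <<'E'
def wcam():
    from rig import monitor
    o=monitor.get_obs();im,d=cams.snapshot('wrist');c=cams.calibration('wrist')
    M=np.eye(4);M[:3,:3]=o['tcp_rot'];M[:3,3]=o['eef_pos'];return im,d,M@np.array(c['mount']),c
def wonz(T,c,uv,z):
    d=T[:3,:3]@ray(c,uv);C=T[:3,3];return C+d*(z-C[2])/d[2]
def wheights(T,c,dep):
    v,u=np.mgrid[0:384,0:512];f=192/np.tan(np.radians(c['fov_y']/2))
    P=np.stack([(u-c['cx'])/f*dep,(v-c['cy'])/f*dep,dep],-1);return P@T[:3,:3].T+T[:3,3]
E
python3 - <<'E'
from h import *
im,d,T,c=wcam();cv2.imwrite('pics/w1.png',im);np.savez('w1.npz',d=d,T=T)
E
python3 plan.py .353 .281 .13 130.8
```

```text
time_s: 1.9
eef_pos: [0.3519, 0.2814, 0.1315]
tcp_rot: [[-0.767, -0.642, -0.0], [-0.642, 0.767, -0.0], [0.0, 0.0, -1.0]]
ft_force: [-0.5, 0.1, 0.0]
gripper_width: 0.0526
grip_force: 0.0
t 1.95 pos [0.352  0.2815 0.1315] yaw 129.9 tilt [-0.0003 -0.0002] q [ 0.52  0.26  1.93 -0.    0.95 -1.75] OFFSET mm [-0.5 -1.   1.5]
DR z total -0.9
offset if turned first [-0.4 -1.   1.5]
```

View pics/w1.png

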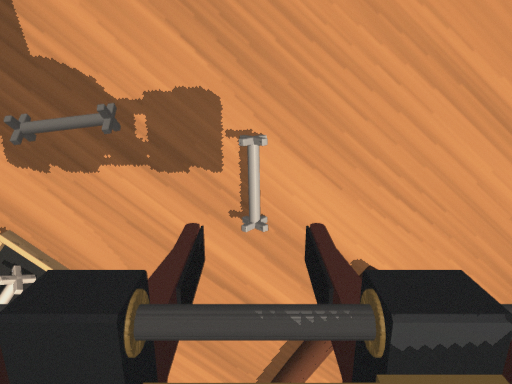

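The wrist view shows rest A upright at about (254,184), its bar running between (252,142) and (257,225), already square to the fingers. Rest B lies at (62,122).

```bash
cat >> h.py <<'E'
def blob(im,d,T,c,box,zmin=.006,zmax=.04,zref=.0134):
    u0,v0,u1,v1=box;s=np.s_[v0:v1,u0:u1];W=wheights(T,c,d)[s]
    m=((W[...,2]>zmin)&(W[...,2]<zmax)&(d[s]>0)).astype(np.uint8)
    n,l,st,ce=cv2.connectedComponentsWithStats(m);k=1+st[1:,4].argmax();P=W[l==k]
    cn=max(cv2.findContours((l==k).astype(np.uint8),0,2)[0],key=cv2.contourArea)
    (rx,ry),wh,_=r=cv2.minAreaRect(np.float32(P[:,:2]*1000))
    b=cv2.boxPoints(r);e=max([b[1]-b[0],b[2]-b[1]],key=np.linalg.norm)
    (ex,ey),er=cv2.minEnclosingCircle(np.float32(P[:,:2]*1000))
    print('n',len(P),'zmax',P[:,2].max().round(4),'rect mm',round(rx,1),round(ry,1),np.round(wh,1),'axis',np.degrees(np.arctan2(e[1],e[0])).round(1),'circle',round(ex,1),round(ey,1),'r',round(er,1))
    sat=cv2.cvtColor(im,cv2.COLOR_BGR2HSV)[s][...,1]
    return P
E
python3 - <<'E'
from h import *
z=np.load('w1.npz');c=cams.calibration('wrist');im=cv2.imread('pics/w1.png')
blob(im,z['d'],z['T'],c,(215,125,300,240))
blob(im,z['d'],z['T'],c,(0,90,130,150))
print(wonz(z['T'],c,(254.5,184),.0134), wonz(z['T'],c,(253,142),.013),wonz(z['T'],c,(257,225),.013))
E
```

```text
n 1433 zmax 0.028 rect mm 352.8 280.6 [80.3 22.4] axis 40.6 circle 352.8 280.4 r 41.0
n 1900 zmax 0.029 rect mm 412.7 130.2 [22.8 80.9] axis -43.4 circle 413.2 130.6 r 41.6
[0.35315835 0.28183356 0.0134    ] [0.32628059 0.25775102 0.013     ] [0.38092312 0.30793785 0.013     ]
```

```bash
python3 -m pendant '[{"gripper":0.6,"offset":[0,-1.2,30],"dr":[0,0,-0.7]},{"gripper":0.6,"offset":[0,0,35],"dr":[0,0,0]},{"gripper":0.6,"offset":[0,0,30],"dr":[0,0,0]},{"gripper":0.6,"offset":[0,0,20],"dr":[0,0,0]},{"gripper":0.6,"offset":[0,0,11],"dr":[0,0,0]},{"gripper":0.6,"offset":[0,0,0],"dr":[0,0,0]},{"gripper":0.05,"offset":[0,0,0],"dr":[0,0,0]},{"gripper":0.05,"offset":[0,0,0],"dr":[0,0,0]},{"gripper":0.05,"offset":[0,0,0],"dr":[0,0,0]},{"gripper":0.05,"offset":[0,0,0],"dr":[0,0,0]},{"gripper":0.05,"offset":[0,0,0],"dr":[0,0,0]},{"gripper":0.05,"offset":[0,0,0],"dr":[0,0,0]},{"gripper":0.05,"offset":[0,0,0],"dr":[0,0,0]}]'
python3 plan.py .596 .234 .10 91
```

```text
time_s: 3.25
eef_pos: [0.3531, 0.2806, 0.0058]
tcp_rot: [[-0.757, -0.654, 0.0], [-0.654, 0.757, 0.0], [-0.0, -0.0, -1.0]]
ft_force: [0.7, -0.9, 1.7]
gripper_width: 0.0088
grip_force: 30.0
t 3.25 pos [0.3531 0.2806 0.0058] yaw 130.8 tilt [0.0003 0.    ] q [ 0.52  0.49  2.04 -0.    0.61 -1.76] OFFSET mm [-153.4 -194.1  -94.1]
DR z total 39.8
offset if turned first [-242.1  -50.9  -94.2]
```

```bash
python3 -m pendant '[{"gripper":0.05,"offset":[0,0,-15],"dr":[0,0,0]},{"gripper":0.05,"offset":[0,0,-25],"dr":[0,0,0]},{"gripper":0.05,"offset":[0,0,-30],"dr":[0,0,0]},{"gripper":0.05,"offset":[0,0,-24],"dr":[0,0,8]},{"gripper":0.05,"offset":[0,0,0],"dr":[0,0,8]},{"gripper":0.05,"offset":[0,0,0],"dr":[0,0,8]},{"gripper":0.05,"offset":[0,0,0],"dr":[0,0,8]},{"gripper":0.05,"offset":[0,0,0],"dr":[0,0,7.8]},{"gripper":0.05,"offset":[-25,0,0],"dr":[0,0,0]},{"gripper":0.05,"offset":[-40,0,0],"dr":[0,0,0]},{"gripper":0.05,"offset":[-40,0,0],"dr":[0,0,0]},{"gripper":0.05,"offset":[-40,-0.8,0],"dr":[0,0,0]},{"gripper":0.05,"offset":[-40,0,0],"dr":[0,0,0]},{"gripper":0.05,"offset":[-35,0,0],"dr":[0,0,0]},{"gripper":0.05,"offset":[-23,0,0],"dr":[0,0,0]},{"gripper":0.05,"offset":[0,0,0],"dr":[0,0,0]},{"gripper":0.05,"offset":[0,0,0],"dr":[0,0,0]}]'
python3 plan.py .596 .284 .0112 91
python3 - <<'E'
from h import *
im,d,T,c=wcam();cv2.imwrite('pics/w2.png',im);np.savez('w2.npz',d=d,T=T)
W=wheights(T,c,d);m=(d>0)&(W[...,2]>.009)&(W[...,2]<.017)
print(m.sum(),W[m].min(0),W[m].max(0))
E
```

```text
time_s: 4.95
eef_pos: [0.5948, 0.2837, 0.0988]
tcp_rot: [[-1.0, -0.017, -0.002], [-0.017, 1.0, -0.001], [0.002, -0.001, -1.0]]
ft_force: [-0.3, 0.8, -0.7]
gripper_width: 0.0092
grip_force: 30.0
t 4.95 pos [0.5948 0.2837 0.0988] yaw 91.0 tilt [-0.0023 -0.0007] q [ 0.34  0.56  1.5   0.    1.08 -1.25] OFFSET mm [-1.4  0.3 87.6]
DR z total -0.0
offset if turned first [-1.2  0.3 87.6]
9222 [0.45846911 0.08732355 0.00900016] [0.77670655 0.5095432  0.01699949]
```

View pics/w2.png

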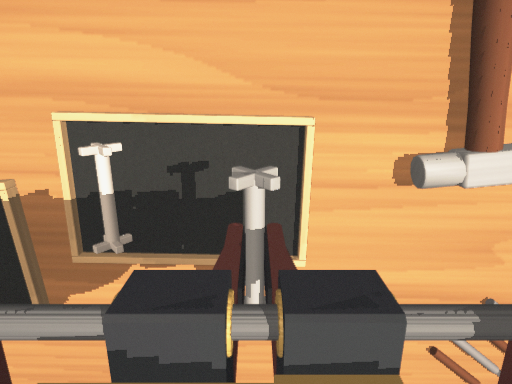

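The wrist view shows rest A held straight. The tray rim's outer corners are at about (52,115), (314,121), (306,265) and (72,263), with the resident rest at (107,200).

```bash
python3 - <<'E'
from h import *
z=np.load('w2.npz');c=cams.calibration('wrist');T=z['T'];d=z['d']
P=[wonz(T,c,p,.013) for p in [(52,115),(314,121),(306,265),(72,263)]]
print(np.round(P,4),np.mean(P,0).round(4))
blob(cv2.imread('pics/w2.png'),d,T,c,(80,140,140,255),zmin=.012)
E
```

```text
[[0.5382 0.137  0.013 ]
 [0.5393 0.3253 0.013 ]
 [0.655  0.3264 0.013 ]
 [0.6565 0.1355 0.013 ]] [0.5972 0.2311 0.013 ]
n 2016 zmax 0.0332 rect mm 598.2 173.2 [80.8 22.5] axis 1.2 circle 597.8 173.7 r 41.1
```

```bash
python3 -m pendant '[{"gripper":0.05,"offset":[-3,-1.7,20],"dr":[0,0,0]},{"gripper":0.05,"offset":[0,0,30],"dr":[0,0,0]},{"gripper":0.05,"offset":[0,0,20],"dr":[0,0,0]},{"gripper":0.05,"offset":[0,0,10],"dr":[0,0,0]},{"gripper":0.05,"offset":[0,0,5],"dr":[0,0,0]},{"gripper":0.05,"offset":[0,0,2.5],"dr":[0,0,0]},{"gripper":0.05,"offset":[0,0,0],"dr":[0,0,0]}]'
```

```text
time_s: 5.7
eef_pos: [0.5991, 0.2827, 0.0128]
tcp_rot: [[-1.0, -0.018, 0.001], [-0.018, 1.0, 0.0], [-0.001, 0.0, -1.0]]
ft_force: [-0.0, 0.6, -1.6]
gripper_width: 0.0089
grip_force: 30.0
```

```bash
python3 -m pendant '[{"gripper":0.05,"offset":[0,0,1.5],"dr":[0,0,0]},{"gripper":0.05,"offset":[0,0,0],"dr":[0,0,0]},{"gripper":0.3,"offset":[0,0,0],"dr":[0,0,0]},{"gripper":0.3,"offset":[0,0,0],"dr":[0,0,0]},{"gripper":0.3,"offset":[0,0,0],"dr":[0,0,0]},{"gripper":0.3,"offset":[0,0,-12],"dr":[0,0,0]},{"gripper":0.3,"offset":[0,0,-25],"dr":[0,0,0]},{"gripper":0.5,"offset":[0,0,-30],"dr":[0,0,0]},{"gripper":0.6,"offset":[0,0,-30],"dr":[0,0,8]},{"gripper":0.6,"offset":[0,0,0],"dr":[0,0,8]},{"gripper":0.6,"offset":[0,0,0],"dr":[0,0,8]},{"gripper":0.6,"offset":[0,0,0],"dr":[0,0,8]},{"gripper":0.6,"offset":[0,0,0],"dr":[0,0,8]},{"gripper":0.6,"offset":[0,0,0],"dr":[0,0,4.4]},{"gripper":0.6,"offset":[0,0,0],"dr":[0,0,0]}]'
python3 plan.py .4129 .1303 .11 46.6
```

```text
time_s: 7.2
eef_pos: [0.5991, 0.2826, 0.1086]
tcp_rot: [[-0.726, 0.687, 0.001], [0.687, 0.726, 0.0], [-0.0, 0.001, -1.0]]
ft_force: [-0.2, -0.0, 0.4]
gripper_width: 0.0529
grip_force: 0.0
t 7.2 pos [0.5991 0.2826 0.1086] yaw 46.6 tilt [0.0008 0.0002] q [ 0.34  0.56  1.48 -0.    1.1  -0.48] OFFSET mm [  30.6 -238.6   -1.6]
DR z total -0.0
offset if turned first [  30.7 -238.6   -1.4]
```

```bash
python3 -m pendant '[{"gripper":0.6,"offset":[4,-25,0],"dr":[0,0,0]},{"gripper":0.6,"offset":[5,-40,0],"dr":[0,0,0]},{"gripper":0.6,"offset":[5,-40,0],"dr":[0,0,0]},{"gripper":0.6,"offset":[5,-40,0],"dr":[0,0,0]},{"gripper":0.6,"offset":[5,-40,0],"dr":[0,0,0]},{"gripper":0.6,"offset":[4,-34,0],"dr":[0,0,0]},{"gripper":0.6,"offset":[3,-20,0],"dr":[0,0,0]},{"gripper":0.6,"offset":[0,0,0],"dr":[0,0,0]},{"gripper":0.6,"offset":[0,0,0],"dr":[0,0,0]}]' | head -3
python3 - <<'E'
from h import *
im,d,T,c=wcam();cv2.imwrite('pics/w3.png',im)
blob(im,d,T,c,(150,100,350,260))
blob(im,d,T,c,(205,110,300,250))
E
python3 plan.py .4129 .1303 .0058 46.6
```

```text
time_s: 8.1
eef_pos: [0.4134, 0.1303, 0.1084]
tcp_rot: [[-0.727, 0.686, 0.002], [0.687, 0.727, 0.0], [-0.001, 0.002, -1.0]]
n 1697 zmax 0.0283 rect mm 412.9 130.0 [22.8 80.1] axis -43.3 circle 412.8 129.9 r 41.1
n 1697 zmax 0.0283 rect mm 412.9 130.0 [22.8 80.1] axis -43.3 circle 412.8 129.9 r 41.1
t 8.15 pos [0.4141 0.1306 0.1083] yaw 46.7 tilt [0.0027 0.0005] q [ 0.15  0.28  1.99  0.    0.87 -0.67] OFFSET mm [  0.9  -1.3 102.5]
DR z total 0.1
offset if turned first [  0.7  -1.  102.5]
```

```bash
python3 -m pendant '[{"gripper":0.6,"offset":[0.8,-1,25],"dr":[0,0,0]},{"gripper":0.6,"offset":[0,0,30],"dr":[0,0,0]},{"gripper":0.6,"offset":[0,0,25],"dr":[0,0,0]},{"gripper":0.6,"offset":[0,0,15],"dr":[0,0,0]},{"gripper":0.6,"offset":[0,0,7.5],"dr":[0,0,0]},{"gripper":0.6,"offset":[0,0,0],"dr":[0,0,0]},{"gripper":0.05,"offset":[0,0,0],"dr":[0,0,0]},{"gripper":0.05,"offset":[0,0,0],"dr":[0,0,0]},{"gripper":0.05,"offset":[0,0,0],"dr":[0,0,0]},{"gripper":0.05,"offset":[0,0,0],"dr":[0,0,0]},{"gripper":0.05,"offset":[0,0,0],"dr":[0,0,0]},{"gripper":0.05,"offset":[0,0,0],"dr":[0,0,0]}]'; python3 plan.py .598 .229 .1 91.2
```

```text
time_s: 9.35
eef_pos: [0.4112, 0.1299, 0.0054]
tcp_rot: [[-0.727, 0.687, 0.001], [0.687, 0.727, 0.0], [-0.0, 0.001, -1.0]]
ft_force: [-0.4, 0.1, 1.0]
gripper_width: 0.0092
grip_force: 30.0
t 9.35 pos [0.4112 0.1299 0.0054] yaw 46.6 tilt [0.0007 0.0001] q [ 0.15  0.47  2.08 -0.    0.59 -0.67] OFFSET mm [-67.7 200.4 -94.5]
DR z total -44.6
offset if turned first [-188.8   95.2  -94.6]
```

```bash
python3 -m pendant '[{"gripper":0.05,"offset":[0,0,-15],"dr":[0,0,0]},{"gripper":0.05,"offset":[0,0,-25],"dr":[0,0,0]},{"gripper":0.05,"offset":[0,0,-30],"dr":[0,0,0]},{"gripper":0.05,"offset":[0,0,-24],"dr":[0,0,-8]},{"gripper":0.05,"offset":[0,0,0],"dr":[0,0,-8]},{"gripper":0.05,"offset":[0,0,0],"dr":[0,0,-8]},{"gripper":0.05,"offset":[0,0,0],"dr":[0,0,-8]},{"gripper":0.05,"offset":[0,0,0],"dr":[0,0,-8]},{"gripper":0.05,"offset":[0,0,0],"dr":[0,0,-4.6]},{"gripper":0.05,"offset":[-20,10,0],"dr":[0,0,0]},{"gripper":0.05,"offset":[-36,18,0],"dr":[0,0,0]},{"gripper":0.05,"offset":[-40,20,0],"dr":[0,0,0]},{"gripper":0.05,"offset":[-40,20,0],"dr":[0,0,0]},{"gripper":0.05,"offset":[-34,17,0],"dr":[0,0,0]},{"gripper":0.05,"offset":[-18.8,9.2,0],"dr":[0,0,0]},{"gripper":0.05,"offset":[0,0,0],"dr":[0,0,0]},{"gripper":0.05,"offset":[0,0,0],"dr":[0,0,0]}]' >/dev/null; python3 plan.py .598 .228 .0108 91.2
python3 - <<'E'
from h import *
im,d,T,c=wcam();cv2.imwrite('pics/w4.png',im)
E
```

```text
t 11.05 pos [0.5965 0.2277 0.0984] yaw 91.2 tilt [-0.0023 -0.0008] q [ 0.26  0.54  1.55 -0.    1.06 -1.34] OFFSET mm [-1.7  0.3 87.5]
DR z total 0.0
offset if turned first [-1.5  0.2 87.6]
```

View pics/w4.png

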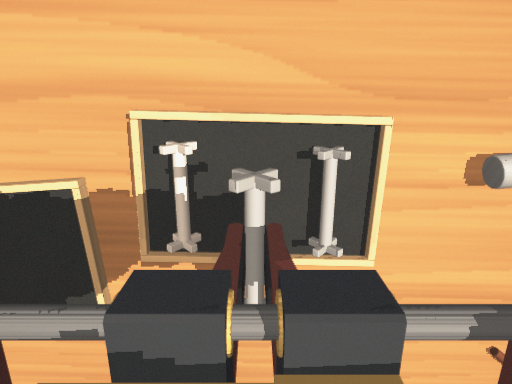

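Rest A stands upright in the tray at (328,200), the resident rest is at (181,195), and rest B hangs between them at (254,185). I'll set B down.

```bash
python3 -m pendant '[{"gripper":0.05,"offset":[-1,0,20],"dr":[0,0,0]},{"gripper":0.05,"offset":[0,0,30],"dr":[0,0,0]},{"gripper":0.05,"offset":[0,0,20],"dr":[0,0,0]},{"gripper":0.05,"offset":[0,0,10],"dr":[0,0,0]},{"gripper":0.05,"offset":[0,0,5],"dr":[0,0,0]},{"gripper":0.05,"offset":[0,0,3],"dr":[0,0,0]},{"gripper":0.05,"offset":[0,0,0],"dr":[0,0,0]}]'
```

```text
time_s: 11.8
eef_pos: [0.5989, 0.2281, 0.0117]
tcp_rot: [[-1.0, -0.021, 0.001], [-0.021, 1.0, 0.0], [-0.001, 0.0, -1.0]]
ft_force: [1.2, 0.3, -0.3]
gripper_width: 0.0093
grip_force: 30.0
```

```bash
python3 -m pendant '[{"gripper":0.05,"offset":[0,0,1],"dr":[0,0,0]},{"gripper":0.05,"offset":[0,0,0],"dr":[0,0,0]},{"gripper":0.3,"offset":[0,0,0],"dr":[0,0,0]},{"gripper":0.3,"offset":[0,0,0],"dr":[0,0,0]},{"gripper":0.3,"offset":[0,0,0],"dr":[0,0,0]},{"gripper":0.3,"offset":[0,0,-12],"dr":[0,0,0]},{"gripper":0.3,"offset":[0,0,-25],"dr":[0,0,0]},{"gripper":0.5,"offset":[0,0,-30],"dr":[0,0,0]},{"gripper":0.9,"offset":[0,0,-30],"dr":[0,0,8]},{"gripper":0.9,"offset":[0,0,-20],"dr":[0,0,8]},{"gripper":0.9,"offset":[0,0,0],"dr":[0,0,8]},{"gripper":0.9,"offset":[0,0,0],"dr":[0,0,8]},{"gripper":0.9,"offset":[0,0,0],"dr":[0,0,8]},{"gripper":0.9,"offset":[0,0,0],"dr":[0,0,8]},{"gripper":0.9,"offset":[0,0,0],"dr":[0,0,8]},{"gripper":0.9,"offset":[0,0,0],"dr":[0,0,8]},{"gripper":0.9,"offset":[0,0,0],"dr":[0,0,8]},{"gripper":0.9,"offset":[0,0,0],"dr":[0,0,8]},{"gripper":0.9,"offset":[0,0,0],"dr":[0,0,6]},{"gripper":0.9,"offset":[0,0,0],"dr":[0,0,0]}]'
python3 plan.py .4495 .0135 .12 5
```

```text
time_s: 13.8
eef_pos: [0.5989, 0.2281, 0.128]
tcp_rot: [[-0.09, 0.996, 0.001], [0.996, 0.09, 0.0], [0.0, 0.001, -1.0]]
ft_force: [0.5, 0.4, -0.5]
gripper_width: 0.0791
grip_force: 0.0
t 13.8 pos [0.5989 0.2281 0.128 ] yaw 5.2 tilt [0.0007 0.0001] q [ 0.26  0.51  1.52 -0.    1.11  0.17] OFFSET mm [-200.3 -168.1    7.9]
DR z total 0.2
offset if turned first [-200.8 -167.5    8. ]
```

```bash
python3 -m pendant '[{"gripper":0.9,"offset":[-20,-17,2],"dr":[0,0,0]},{"gripper":0.9,"offset":[-32,-27,2],"dr":[0,0,0]},{"gripper":0.9,"offset":[-35,-29,2],"dr":[0,0,0]},{"gripper":0.9,"offset":[-35,-29,2],"dr":[0,0,0]},{"gripper":0.9,"offset":[-35,-29,0],"dr":[0,0,0]},{"gripper":0.9,"offset":[-28,-24,0],"dr":[0,0,0]},{"gripper":0.9,"offset":[-15,-13,0],"dr":[0,0,0]},{"gripper":0.9,"offset":[0,0,0],"dr":[0,0,0]},{"gripper":0.9,"offset":[0,0,0],"dr":[0,0,0]}]' | head -2
python3 - <<'E'
from h import *
im,d,T,c=wcam();cv2.imwrite('pics/w5.png',im);np.savez('w5.npz',d=d,T=T)
blob(im,d,T,c,(190,100,320,250))
P=blob(im,d,T,c,(190,100,320,250),zmin=.022)
E
python3 plan.py .4495 .0135 .006 5
```

```text
time_s: 14.7
eef_pos: [0.4503, 0.0135, 0.1198]
n 1306 zmax 0.0325 rect mm 449.5 13.0 [41. 41.] axis -49.7 circle 449.4 13.0 r 21.0
n 824 zmax 0.0325 rect mm 449.5 13.0 [41. 41.] axis -49.7 circle 449.4 13.0 r 21.0
t 14.75 pos [0.4507 0.0139 0.1197] yaw 5.3 tilt [0.0017 0.0001] q [-0.12  0.28  1.94  0.    0.92 -0.22] OFFSET mm [ -0.3  -1.4 113.7]
DR z total 0.3
offset if turned first [ -0.3  -1.2 113.7]
```

View pics/w5.png

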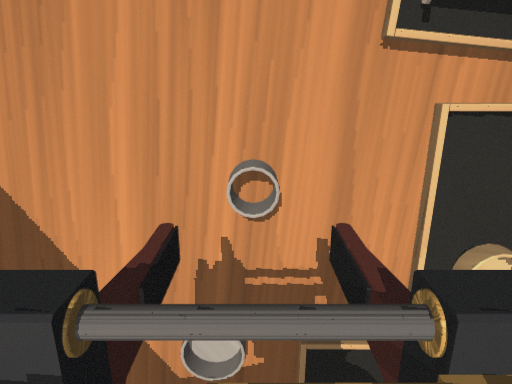

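The ring is centred at about (254,190), between the open fingers, with radius 21 mm as expected. I'll grasp it.

```bash
python3 -m pendant '[{"gripper":0.8,"offset":[-0.7,-1.2,25],"dr":[0,0,0]},{"gripper":0.8,"offset":[0,0,35],"dr":[0,0,0]},{"gripper":0.8,"offset":[0,0,30],"dr":[0,0,0]},{"gripper":0.8,"offset":[0,0,16],"dr":[0,0,0]},{"gripper":0.8,"offset":[0,0,8],"dr":[0,0,0]},{"gripper":0.8,"offset":[0,0,0],"dr":[0,0,0]},{"gripper":0.3,"offset":[0,0,0],"dr":[0,0,0]},{"gripper":0.3,"offset":[0,0,0],"dr":[0,0,0]},{"gripper":0.3,"offset":[0,0,0],"dr":[0,0,0]},{"gripper":0.3,"offset":[0,0,0],"dr":[0,0,0]},{"gripper":0.3,"offset":[0,0,0],"dr":[0,0,0]},{"gripper":0.3,"offset":[0,0,0],"dr":[0,0,0]}]'; python3 plan.py .5772 -.2283 .1 5
```

```text
time_s: 15.95
eef_pos: [0.4491, 0.0128, 0.0058]
tcp_rot: [[-0.091, 0.996, 0.001], [0.996, 0.091, -0.0], [-0.0, 0.001, -1.0]]
ft_force: [-1.1, 0.9, 7.9]
gripper_width: 0.042
grip_force: 30.0
t 15.95 pos [0.4491 0.0128 0.0058] yaw 5.2 tilt [ 0.0013 -0.0002] q [-0.13  0.49  2.04 -0.    0.61 -0.22] OFFSET mm [-251.7  105.9  -94. ]
DR z total 0.2
offset if turned first [-251.3  106.7  -94.2]
```

```bash
python3 -m pendant '[{"gripper":0.3,"offset":[0,0,-15],"dr":[0,0,0]},{"gripper":0.3,"offset":[0,0,-25],"dr":[0,0,0]},{"gripper":0.3,"offset":[0,0,-30],"dr":[0,0,0]},{"gripper":0.3,"offset":[0,0,-25],"dr":[0,0,0]},{"gripper":0.3,"offset":[-20,11,0],"dr":[0,0,0]},{"gripper":0.3,"offset":[-34,18,0],"dr":[0,0,0]},{"gripper":0.3,"offset":[-38,20,0],"dr":[0,0,0]},{"gripper":0.3,"offset":[-38,20,0],"dr":[0,0,0]},{"gripper":0.3,"offset":[-34,18,0],"dr":[0,0,0]},{"gripper":0.3,"offset":[-21,11,0],"dr":[0,0,0]},{"gripper":0.3,"offset":[-12,7,0],"dr":[0,0,0]},{"gripper":0.3,"offset":[0,0,0],"dr":[0,0,0]},{"gripper":0.3,"offset":[0,0,0],"dr":[0,0,0]}]'
python3 plan.py .572 -.1735 .0112 5
python3 - <<'E'
from h import *
im,d,T,c=wcam();cv2.imwrite('pics/w6.png',im);np.savez('w6.npz',d=d,T=T)
E
```

```text
time_s: 17.25
eef_pos: [0.5698, -0.1728, 0.0998]
tcp_rot: [[-0.091, 0.996, -0.002], [0.996, 0.091, 0.001], [0.001, -0.002, -1.0]]
ft_force: [-0.0, 0.7, -0.5]
gripper_width: 0.0418
grip_force: 30.0
t 17.25 pos [ 0.5698 -0.1728  0.0998] yaw 5.2 tilt [-0.0017  0.001 ] q [-0.41  0.49  1.65  0.    1.01 -0.5 ] OFFSET mm [-1.   2.3 88.6]
DR z total 0.2
offset if turned first [-0.9  2.2 88.6]
```

View pics/w6.png

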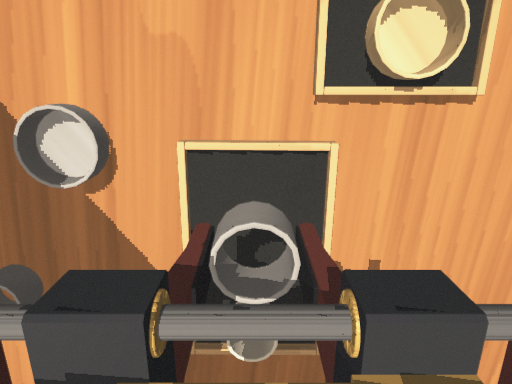

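The ring is held straight. The ring tray's +y corners are at (178,142) and (338,143), its ring sits below at (252,345), and the loose dish is at (62,146).

```bash
python3 - <<'E'
from h import *
z=np.load('w6.npz');c=cams.calibration('wrist');T=z['T'];d=z['d']
a=wonz(T,c,(178,142),.013);b=wonz(T,c,(338,143),.013);e=b-a;n=np.array([-e[1],e[0],0])/np.linalg.norm(e)
print(a.round(4),b.round(4),np.linalg.norm(e).round(4),np.degrees(np.arctan2(e[1],e[0])).round(1),'centre',((a+b)/2-n*.095).round(4))
blob(None if 0 else cv2.imread('pics/w6.png'),d,T,c,(5,90,120,200))
W=wheights(T,c,d)[334:361,225:280].reshape(-1,3);print(W[(W[:,2]>.02)&(W[:,2]<.04)].mean(0))
E
```

```text
[ 0.5103 -0.1388  0.013 ] [ 0.6277 -0.1288  0.013 ] 0.1178 4.8 centre [ 0.577  -0.2285  0.013 ]
n 3292 zmax 0.0265 rect mm 426.9 -148.8 [60.2 59.3] axis 20.7 circle 427.0 -148.5 r 30.6
[ 0.57953148 -0.30315024  0.03026391]
```

```bash
python3 -m pendant '[{"gripper":0.3,"offset":[-0.5,1,20],"dr":[0,0,0]},{"gripper":0.3,"offset":[0,0,30],"dr":[0,0,0]},{"gripper":0.3,"offset":[0,0,20],"dr":[0,0,0]},{"gripper":0.3,"offset":[0,0,10],"dr":[0,0,0]},{"gripper":0.3,"offset":[0,0,5],"dr":[0,0,0]},{"gripper":0.3,"offset":[0,0,3],"dr":[0,0,0]},{"gripper":0.3,"offset":[0,0,0],"dr":[0,0,0]}]'
```

```text
time_s: 18.0
eef_pos: [0.5722, -0.1741, 0.0126]
tcp_rot: [[-0.091, 0.996, 0.001], [0.996, 0.091, -0.0], [-0.0, 0.001, -1.0]]
ft_force: [-0.1, 0.4, -0.4]
gripper_width: 0.042
grip_force: 30.0
```

```bash
python3 -m pendant '[{"gripper":0.3,"offset":[0,0,1.5],"dr":[0,0,0]},{"gripper":0.3,"offset":[0,0,0],"dr":[0,0,0]},{"gripper":0.65,"offset":[0,0,0],"dr":[0,0,0]},{"gripper":0.65,"offset":[0,0,0],"dr":[0,0,0]},{"gripper":0.65,"offset":[0,0,0],"dr":[0,0,0]},{"gripper":0.65,"offset":[0,0,-12],"dr":[0,0,0]},{"gripper":0.65,"offset":[0,0,-25],"dr":[0,0,0]},{"gripper":0.9,"offset":[0,0,-35],"dr":[0,0,0]},{"gripper":0.9,"offset":[0,0,-35],"dr":[0,0,0]},{"gripper":0.9,"offset":[0,0,0],"dr":[0,0,0]},{"gripper":0.9,"offset":[0,0,0],"dr":[0,0,0]}]'
python3 plan.py .3727 -.279 .12 5
```

```text
time_s: 19.1
eef_pos: [0.5727, -0.1745, 0.1192]
tcp_rot: [[-0.091, 0.996, 0.003], [0.996, 0.091, -0.001], [-0.001, 0.002, -1.0]]
ft_force: [-1.0, -0.1, -0.5]
gripper_width: 0.079
grip_force: 0.0
t 19.1 pos [ 0.5727 -0.1745  0.1192] yaw 5.2 tilt [ 0.0025 -0.0012] q [-0.41  0.46  1.63 -0.    1.05 -0.5 ] OFFSET mm [ -85.8 -208.7   -1.2]
DR z total 0.2
offset if turned first [ -86.6 -208.3   -0.8]
```

```bash
python3 -m pendant '[{"gripper":0.9,"offset":[-9,-21,0],"dr":[0,0,0]},{"gripper":0.9,"offset":[-16,-38,0],"dr":[0,0,0]},{"gripper":0.9,"offset":[-16,-40,0],"dr":[0,0,0]},{"gripper":0.9,"offset":[-16,-40,0],"dr":[0,0,0]},{"gripper":0.9,"offset":[-15,-37,0],"dr":[0,0,0]},{"gripper":0.9,"offset":[-9,-21,0],"dr":[0,0,0]},{"gripper":0.9,"offset":[-5,-12,0],"dr":[0,0,0]},{"gripper":0.9,"offset":[0,0,0],"dr":[0,0,0]},{"gripper":0.9,"offset":[0,0,0],"dr":[0,0,0]}]' | head -2
python3 - <<'E'
from h import *
im,d,T,c=wcam();cv2.imwrite('pics/w7.png',im);np.savez('w7.npz',d=d,T=T)
P=blob(im,d,T,c,(190,100,320,250),zmin=.015)
E
python3 plan.py .3727 -.279 .006 5
```

```text
time_s: 20.0
eef_pos: [0.3721, -0.2787, 0.1174]
n 1071 zmax 0.0323 rect mm 372.6 -279.1 [41.2 41.2] axis 0.8 circle 372.6 -279.5 r 21.2
t 20.05 pos [ 0.3725 -0.2786  0.1175] yaw 5.2 tilt [0.0003 0.0002] q [-0.79  0.3   1.92  0.    0.92 -0.88] OFFSET mm [-4.000e-01  1.000e-01  1.115e+02]
DR z total 0.2
offset if turned first [-4.000e-01  1.000e-01  1.115e+02]
```

```bash
python3 -m pendant '[{"gripper":0.8,"offset":[-0.4,0,25],"dr":[0,0,0]},{"gripper":0.8,"offset":[0,0,35],"dr":[0,0,0]},{"gripper":0.8,"offset":[0,0,28],"dr":[0,0,0]},{"gripper":0.8,"offset":[0,0,16],"dr":[0,0,0]},{"gripper":0.8,"offset":[0,0,7],"dr":[0,0,0]},{"gripper":0.8,"offset":[0,0,0],"dr":[0,0,0]},{"gripper":0.3,"offset":[0,0,0],"dr":[0,0,0]},{"gripper":0.3,"offset":[0,0,0],"dr":[0,0,0]},{"gripper":0.3,"offset":[0,0,0],"dr":[0,0,0]},{"gripper":0.3,"offset":[0,0,0],"dr":[0,0,0]},{"gripper":0.3,"offset":[0,0,0],"dr":[0,0,0]},{"gripper":0.3,"offset":[0,0,0],"dr":[0,0,0]}]'; python3 plan.py .577 -.2305 .1 5
```

```text
time_s: 21.25
eef_pos: [0.372, -0.2796, 0.0073]
tcp_rot: [[-0.091, 0.996, 0.001], [0.996, 0.091, -0.001], [-0.001, 0.001, -1.0]]
ft_force: [-0.3, 0.8, 6.3]
gripper_width: 0.0407
grip_force: 30.0
t 21.25 pos [ 0.372  -0.2796  0.0073] yaw 5.2 tilt [ 0.0008 -0.0008] q [-0.79  0.5   2.01 -0.    0.64 -0.88] OFFSET mm [ 30.2 208.7 -92.6]
DR z total 0.2
offset if turned first [ 31.1 208.5 -92.7]
```

```bash
python3 -m pendant '[{"gripper":0.3,"offset":[0,0,-15],"dr":[0,0,0]},{"gripper":0.3,"offset":[0,0,-25],"dr":[0,0,0]},{"gripper":0.3,"offset":[0,0,-30],"dr":[0,0,0]},{"gripper":0.3,"offset":[0,0,-24],"dr":[0,0,0]},{"gripper":0.3,"offset":[3,20,0],"dr":[0,0,0]},{"gripper":0.3,"offset":[5,36,0],"dr":[0,0,0]},{"gripper":0.3,"offset":[6,40,0],"dr":[0,0,0]},{"gripper":0.3,"offset":[6,40,0],"dr":[0,0,0]},{"gripper":0.3,"offset":[5,36,0],"dr":[0,0,0]},{"gripper":0.3,"offset":[3,24,0],"dr":[0,0,0]},{"gripper":0.3,"offset":[2,12,0],"dr":[0,0,0]},{"gripper":0.3,"offset":[0,0,0],"dr":[0,0,0]},{"gripper":0.3,"offset":[0,0,0],"dr":[0,0,0]}]'
python3 plan.py .577 -.2305 .0125 5
python3 - <<'E'
from h import *
im,d,T,c=wcam();cv2.imwrite('pics/w8.png',im);np.savez('w8.npz',d=d,T=T)
P=blob(im,d,T,c,(180,60,340,200),zmin=.022)
E
```

```text
time_s: 22.55
eef_pos: [0.5746, -0.2303, 0.1003]
tcp_rot: [[-0.091, 0.996, -0.002], [0.996, 0.091, 0.0], [0.001, -0.002, -1.0]]
ft_force: [-0.1, -0.1, -0.7]
gripper_width: 0.0409
grip_force: 30.0
t 22.55 pos [ 0.5746 -0.2303  0.1003] yaw 5.2 tilt [-0.0019  0.0005] q [-0.49  0.51  1.59 -0.    1.04 -0.58] OFFSET mm [-0.4  2.5 87.8]
DR z total 0.2
offset if turned first [-0.4  2.3 87.8]
n 1048 zmax 0.038 rect mm 572.6 -174.2 [41.1 40.9] axis 17.7 circle 572.6 -174.4 r 20.8
```

View pics/w8.png

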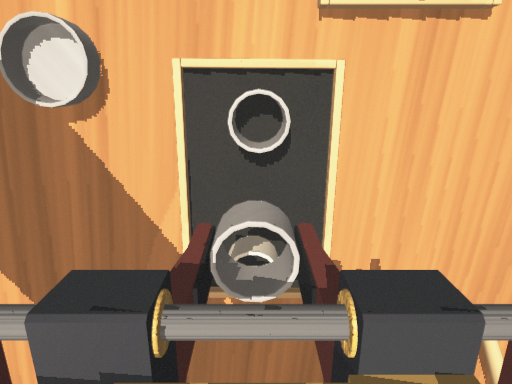

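The first ring stands in the tray at (260,120), and the second is held straight and centred across the tray. I'll lower it.

```bash
python3 -m pendant '[{"gripper":0.3,"offset":[-0.2,1,20],"dr":[0,0,0]},{"gripper":0.3,"offset":[0,0,30],"dr":[0,0,0]},{"gripper":0.3,"offset":[0,0,20],"dr":[0,0,0]},{"gripper":0.3,"offset":[0,0,10],"dr":[0,0,0]},{"gripper":0.3,"offset":[0,0,5],"dr":[0,0,0]},{"gripper":0.3,"offset":[0,0,2],"dr":[0,0,0]},{"gripper":0.3,"offset":[0,0,0],"dr":[0,0,0]}]'
```

```text
time_s: 23.3
eef_pos: [0.5774, -0.231, 0.0143]
tcp_rot: [[-0.091, 0.996, 0.001], [0.996, 0.091, -0.001], [-0.001, 0.001, -1.0]]
ft_force: [0.6, 0.2, -0.7]
gripper_width: 0.0407
grip_force: 30.0
```

```bash
python3 -m pendant '[{"gripper":0.3,"offset":[0,0,1.6],"dr":[0,0,0]},{"gripper":0.3,"offset":[0,0,0],"dr":[0,0,0]},{"gripper":0.65,"offset":[0,0,0],"dr":[0,0,0]},{"gripper":0.65,"offset":[0,0,0],"dr":[0,0,0]},{"gripper":0.65,"offset":[0,0,0],"dr":[0,0,0]},{"gripper":0.65,"offset":[0,0,-12],"dr":[0,0,0]},{"gripper":0.65,"offset":[0,0,-25],"dr":[0,0,0]},{"gripper":1,"offset":[0,0,-35],"dr":[0,0,0]},{"gripper":1,"offset":[0,0,-35],"dr":[0,0,-8]},{"gripper":1,"offset":[0,0,0],"dr":[0,0,-8]},{"gripper":1,"offset":[0,0,0],"dr":[0,0,-8]},{"gripper":1,"offset":[0,0,0],"dr":[0,0,-8]},{"gripper":1,"offset":[0,0,0],"dr":[0,0,-8]},{"gripper":1,"offset":[0,0,0],"dr":[0,0,-5]},{"gripper":1,"offset":[0,0,0],"dr":[0,0,0]}]'
python3 plan.py .427 -.1488 .12 50
```

```text
time_s: 24.8
eef_pos: [0.5772, -0.2306, 0.12]
tcp_rot: [[-0.769, 0.639, 0.001], [0.639, 0.769, -0.0], [-0.001, 0.0, -1.0]]
ft_force: [-0.0, 0.0, -0.4]
gripper_width: 0.0878
grip_force: 0.0
t 24.8 pos [ 0.5772 -0.2306  0.12  ] yaw 50.3 tilt [ 0.0006 -0.0005] q [-0.49  0.49  1.57 -0.    1.08 -1.37] OFFSET mm [ 1.679e+02 -3.310e+01 -1.000e-01]
DR z total 0.3
offset if turned first [167.7 -33.9  -0. ]
```

```bash
python3 -m pendant '[{"gripper":1,"offset":[20,-4,0],"dr":[0,0,0]},{"gripper":1,"offset":[36,-7,0],"dr":[0,0,0]},{"gripper":1,"offset":[40,-8,0],"dr":[0,0,0]},{"gripper":1,"offset":[38,-7,0],"dr":[0,0,0]},{"gripper":1,"offset":[22,-5,0],"dr":[0,0,0]},{"gripper":1,"offset":[12,-2,0],"dr":[0,0,0]},{"gripper":1,"offset":[0,0,0],"dr":[0,0,0]},{"gripper":1,"offset":[0,0,0],"dr":[0,0,0]}]' | head -2
python3 - <<'E'
from h import *
im,d,T,c=wcam();cv2.imwrite('pics/w9.png',im);np.savez('w9.npz',d=d,T=T)
P=blob(im,d,T,c,(180,90,330,260),zmin=.012)
E
python3 plan.py .427 -.1488 .006 50
```

```text
time_s: 25.6
eef_pos: [0.4286, -0.1493, 0.1197]
n 1403 zmax 0.0264 rect mm 426.2 -148.8 [58.6 58.9] axis -38.8 circle 426.5 -148.8 r 29.9
t 25.65 pos [ 0.4289 -0.1495  0.1196] yaw 50.2 tilt [ 0.0023 -0.0014] q [-0.49  0.28  1.94 -0.    0.92 -1.36] OFFSET mm [  2.2  -0.7 113.6]
DR z total 0.2
offset if turned first [  1.9  -0.6 113.6]
```

```bash
python3 -m pendant '[{"gripper":1,"offset":[1.5,-0.5,25],"dr":[0,0,0]},{"gripper":1,"offset":[0,0,35],"dr":[0,0,0]},{"gripper":1,"offset":[0,0,30],"dr":[0,0,0]},{"gripper":1,"offset":[0,0,16],"dr":[0,0,0]},{"gripper":1,"offset":[0,0,7],"dr":[0,0,0]},{"gripper":1,"offset":[0,0,0],"dr":[0,0,0]},{"gripper":0.5,"offset":[0,0,0],"dr":[0,0,0]},{"gripper":0.5,"offset":[0,0,0],"dr":[0,0,0]},{"gripper":0.5,"offset":[0,0,0],"dr":[0,0,0]},{"gripper":0.5,"offset":[0,0,0],"dr":[0,0,0]},{"gripper":0.5,"offset":[0,0,0],"dr":[0,0,0]},{"gripper":0.5,"offset":[0,0,0],"dr":[0,0,0]}]'; python3 plan.py .6548 .0394 .1 50
```

```text
time_s: 26.85
eef_pos: [0.4259, -0.1481, 0.0067]
tcp_rot: [[-0.768, 0.64, 0.001], [0.64, 0.768, -0.001], [-0.001, 0.0, -1.0]]
ft_force: [-0.5, -0.6, 7.1]
gripper_width: 0.0593
grip_force: 30.0
t 26.85 pos [ 0.4259 -0.1481  0.0067] yaw 50.2 tilt [ 0.0012 -0.0007] q [-0.49  0.49  2.04 -0.    0.62 -1.36] OFFSET mm [-56.  290.6 -93.1]
DR z total 0.2
offset if turned first [-54.8 290.8 -93.3]
```

```bash
python3 -m pendant '[{"gripper":0.5,"offset":[0,0,-15],"dr":[0,0,0]},{"gripper":0.5,"offset":[0,0,-25],"dr":[0,0,0]},{"gripper":0.5,"offset":[0,0,-30],"dr":[0,0,0]},{"gripper":0.5,"offset":[0,0,-23],"dr":[0,0,0]},{"gripper":0.5,"offset":[-4,22,0],"dr":[0,0,0]},{"gripper":0.5,"offset":[-7,36,0],"dr":[0,0,0]},{"gripper":0.5,"offset":[-8,40,0],"dr":[0,0,0]},{"gripper":0.5,"offset":[-8,40,0],"dr":[0,0,0]},{"gripper":0.5,"offset":[-8,40,0],"dr":[0,0,0]},{"gripper":0.5,"offset":[-8,40,0],"dr":[0,0,0]},{"gripper":0.5,"offset":[-7,36,0],"dr":[0,0,0]},{"gripper":0.5,"offset":[-4,23,0],"dr":[0,0,0]},{"gripper":0.5,"offset":[-2,13,0],"dr":[0,0,0]},{"gripper":0.5,"offset":[0,0,0],"dr":[0,0,0]},{"gripper":0.5,"offset":[0,0,0],"dr":[0,0,0]}]'
python3 plan.py .6548 .0394 .0118 50
python3 - <<'E'
from h import *
im,d,T,c=wcam();cv2.imwrite('pics/w10.png',im);np.savez('w10.npz',d=d,T=T)
E
```

```text
time_s: 28.35
eef_pos: [0.6527, 0.0387, 0.0986]
tcp_rot: [[-0.769, 0.64, -0.002], [0.64, 0.769, -0.0], [0.001, -0.002, -1.0]]
ft_force: [-0.6, 0.8, -1.3]
gripper_width: 0.0589
grip_force: 30.0
t 28.35 pos [0.6527 0.0387 0.0986] yaw 50.2 tilt [-0.002  -0.0005] q [-0.05  0.56  1.51 -0.    1.08 -0.92] OFFSET mm [-1.3  2.1 86.8]
DR z total 0.2
offset if turned first [-1.2  1.9 86.8]
```

View pics/w10.png

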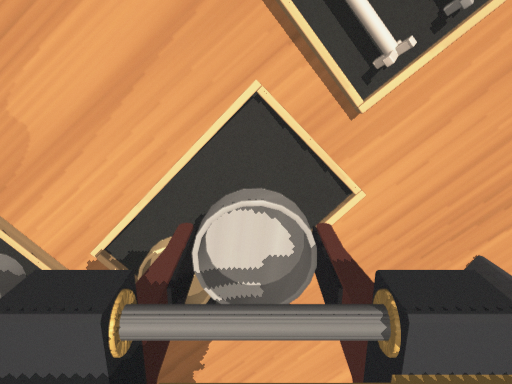

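The dish is held level, diagonal to the tray. Three outer rim corners are visible, at (257,80), (364,192) and (93,254).

```bash
python3 - <<'E'
from h import *
z=np.load('w10.npz');c=cams.calibration('wrist');T=z['T']
a,b,e=[wonz(T,c,p,.013) for p in [(257,80),(364,192),(93,254)]]
print(a,b,e,np.linalg.norm(b-a),np.linalg.norm(e-a),'centre',(b+e)/2)
E
python3 -m pendant '[{"gripper":0.5,"offset":[-0.5,1,20],"dr":[0,0,0]},{"gripper":0.5,"offset":[0,0,25],"dr":[0,0,0]},{"gripper":0.5,"offset":[0,0,0],"dr":[0,0,0]}]'|head -2
```

```text
[0.59013752 0.0927659  0.013     ] [0.70523737 0.10350792 0.013     ] [ 0.60843858 -0.09463627  0.013     ] 0.11560002261321685 0.18829366532361178 centre [0.65683798 0.00443582 0.013     ]
time_s: 28.7
eef_pos: [0.6511, 0.0386, 0.0512]
```

```bash
python3 -m pendant '[{"gripper":0.5,"offset":[-1,1,18],"dr":[0,0,0]},{"gripper":0.5,"offset":[0,0,12],"dr":[0,0,0]},{"gripper":0.5,"offset":[0,0,5],"dr":[0,0,0]},{"gripper":0.5,"offset":[0,0,3],"dr":[0,0,0]},{"gripper":0.5,"offset":[0,0,0],"dr":[0,0,0]}]'
```

```text
time_s: 29.2
eef_pos: [0.6563, 0.0396, 0.0162]
tcp_rot: [[-0.768, 0.64, -0.0], [0.64, 0.768, -0.0], [0.0, -0.0, -1.0]]
ft_force: [-0.1, 0.9, -1.1]
gripper_width: 0.0593
grip_force: 30.0
```

```bash
python3 -m pendant '[{"gripper":0.5,"offset":[0,0,3],"dr":[0,0,0]},{"gripper":0.5,"offset":[0,0,1],"dr":[0,0,0]},{"gripper":0.5,"offset":[0,0,0],"dr":[0,0,0]}]'
```

```text
time_s: 29.5
eef_pos: [0.6565, 0.0398, 0.0122]
tcp_rot: [[-0.769, 0.64, 0.0], [0.64, 0.769, -0.0], [-0.0, -0.0, -1.0]]
ft_force: [-0.1, -1.2, -0.4]
gripper_width: 0.0594
grip_force: 30.0
```

Release gently, lift, and move back over the bench so the cameras can check the trays.

```bash
python3 -m pendant '[{"gripper":0.78,"offset":[0,0,0.3],"dr":[0,0,0]},{"gripper":0.78,"offset":[0,0,0],"dr":[0,0,0]},{"gripper":0.78,"offset":[0,0,0],"dr":[0,0,0]},{"gripper":0.78,"offset":[0,0,0],"dr":[0,0,0]},{"gripper":0.78,"offset":[0,0,-12],"dr":[0,0,0]},{"gripper":0.78,"offset":[0,0,-25],"dr":[0,0,0]},{"gripper":0.78,"offset":[0,0,-40],"dr":[0,0,0]},{"gripper":0.78,"offset":[0,0,-40],"dr":[0,0,0]},{"gripper":0.78,"offset":[15,-12,-35],"dr":[0,0,0]},{"gripper":0.78,"offset":[30,-24,-30],"dr":[0,0,0]},{"gripper":0.78,"offset":[35,-28,-20],"dr":[0,0,0]},{"gripper":0.78,"offset":[35,-28,0],"dr":[0,0,0]},{"gripper":0.78,"offset":[35,-28,0],"dr":[0,0,0]},{"gripper":0.78,"offset":[30,-24,0],"dr":[0,0,0]},{"gripper":0.78,"offset":[15,-12,0],"dr":[0,0,0]},{"gripper":0.78,"offset":[0,0,0],"dr":[0,0,0]},{"gripper":0.78,"offset":[0,0,0],"dr":[0,0,0]}]'
python3 - <<'E'
from h import *
im,d=cams.snapshot('top');s,_=cams.snapshot('side')
a=cv2.resize(im[100:230,110:390],(800,371),interpolation=cv2.INTER_CUBIC);b=s[130:330,160:440]
b=cv2.resize(b,(320,229));o=np.zeros((600,800,3),np.uint8);o[:371]=a;o[371:,:320]=b;cv2.imwrite('pics/end.png',o)
W=heights('top',d)
for nm,(x,y),z in [('restA',(.599,.2825),.032),('restB',(.599,.228),.032),('ring1',(.5726,-.1744),.035),('ring2',(.5772,-.2308),.035),('dish',(.6565,.04),.029)]:
    m=(np.hypot(W[...,0]-x,W[...,1]-y)<.045)&(abs(W[...,1]-y)<(.02 if 'rest' in nm else .035))&(W[...,2]>.02);P=W[m]
    if len(P): print(nm,'z98',np.percentile(P[:,2],98).round(4),'want',z,'mid',((P.min(0)+P.max(0))/2)[:2].round(4))
E
```

```text
time_s: 31.2
eef_pos: [0.4079, 0.0446, 0.2148]
tcp_rot: [[-0.768, 0.64, 0.003], [0.64, 0.768, -0.0], [-0.002, 0.002, -1.0]]
ft_force: [1.1, 0.4, 0.9]
gripper_width: 0.0686
grip_force: 0.0
restA z98 0.0318 want 0.032 mid [0.5983 0.2817]
restB z98 0.0318 want 0.032 mid [0.6003 0.2279]
ring1 z98 0.0366 want 0.035 mid [ 0.5724 -0.1744]
ring2 z98 0.0369 want 0.035 mid [ 0.5773 -0.2303]
dish z98 0.0312 want 0.029 mid [0.6567 0.039 ]
```

View pics/end.png

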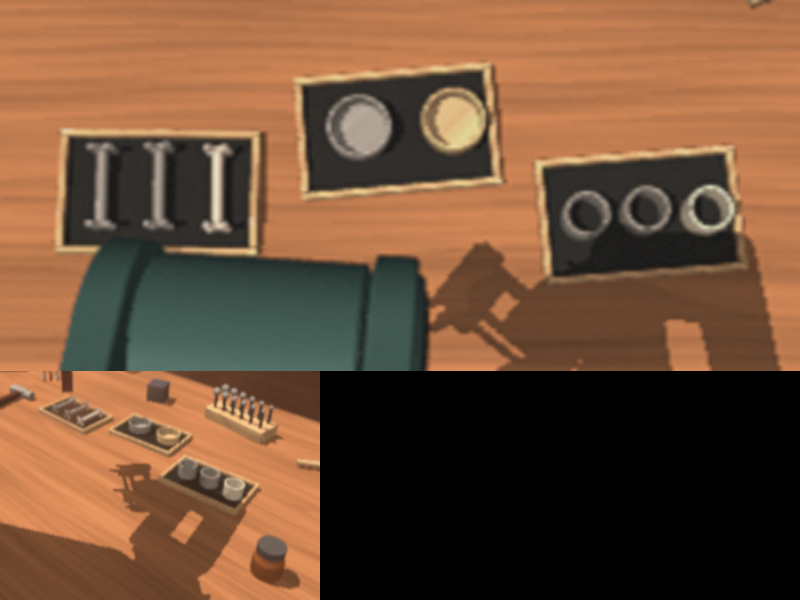

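All five pieces stand upright on their tray floors: rests at (100,185) and (157,185), the dish at (360,127), rings at (586,214) and (646,208). Their heights match and the robot is clear.

```bash
python3 -c "
from rig import hand_in
print(hand_in())"
```

```text
the job is handed in; nothing more can be done
None
```

The job is handed in at about 31 s: all five pieces were set down upright in the trays of their kind (final camera check), with the jar and hammer untouched; no verdict was returned.

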